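# Pack the bench till: plane under the deck, then corner block, then caul

### The job

Pack the block plane, the L-shaped corner block and the small softwood caul into the dark wooden till: first the plane, tilted nose-down so its toe passes under the deck, then laid flat and pushed fully home. Next set the corner block down flat in the L-shaped space beside the plane, its low foot behind the heel, and lay the caul flat on that foot, between heel and end board, about midway across. Let go of everything, and leave the wax tin and the spruce offcut where they are.

Things in the scene. Friction and masses are not known exactly. Their poses are not given: they have to be found in the camera images.
- till: dark wooden tool till screwed to the bench, 218 x 92 mm. Origin: on its underside; x along it, away from the deck; z up. In mm: floor top z 6; inside x -100..102, y -38..38; end boards 8 thick, top z 64; side walls 8 thick, top z 20 past the deck. A fixed deck spans its whole width over x -104..-34, z 54..64, so the opening (x -34..102) is shorter than the plane
- deck_edge (a point): till's axes; lower edge of the deck, where the toe pocket begins, on the pocket's middle line. The pocket under the deck is 48 mm wide (till y -10..38), 48 mm high and 66 mm deep toward -x, to the end board at x -100; beside it (y -38..-10) the space under the deck is solid
- plane_home (a point): where the plane's origin lies when packed: on the floor, toe against the closed end of the pocket, plane's x axis along the till's x
- block_home (a point): where the corner block's origin lies when packed: on the floor, axes as the till's, tall arm beside the plane (till y -36..-12), foot in the 47 mm between the plane's heel and the end board (4 mm spare at each side)
- caul_home (a point): where the caul's origin lies when packed: on the foot, 22 mm above the floor, in the 47 mm between the plane's heel and the end board, its 55 mm length across the till (either way round)
- plane: block plane, dark sole 155 x 42 mm and 10 thick, 0.5-0.8 kg, wood knob (24 wide, top 32 high) on the toe. Origin: middle of its underside; toe at -x; z up. Flat cheeks 42 apart, 40 high in the middle; top 49 near the heel. To go in, pitch it toe-down 21 to 35 degrees, toe 32 mm under the deck and on the floor; lower the heel inside the +x end board, slide the last 25-35 mm toward -x till it stops
- plane_grip (a point): good place to hold the plane, across its cheeks (along its y, 42 mm): 14 mm behind the middle, 40 mm above the sole, clear of the deck when home; it balances near its middle; grip it firmly (40 N or more)
- plane_toe (a point): lower edge of the plane's toe, in the middle of its width, 77.5 mm from the plane's origin
- corner_block: pale L-shaped wooden block, 126 x 70 mm, 0.16 kg. Origin on its underside; z up. In mm: tall arm x -62..14, y -35..-11 (24 thick), 64 high, cork inside; low foot x 26..64, y -35..35, 22 high; a 22 high neck joins them
- block_grip (a point): good place to hold the corner block, across the 24 mm of its tall arm (along its y), 1 mm below its top: there it nearly balances, and fingertips 43 mm or more above its underside pass over the plane's cheeks; 30 N is enough
- caul: small softwood block, 55 x 40 x 32 mm, 0.07 kg. Origin: on its underside; x along its 55 mm length; z up. Hold it across the 55 mm, tips 5 to 10 mm above its underside: they then pass over the till's low sides when it lies on the foot; grip 25 N, a lighter grip lets it creep some mm
- wax_tin: round wax tin, 74 mm in diameter, 33 mm high, bystander; origin at the centre of its underside
- offcut: pale spruce offcut, about 80 x 105 x 40 mm, bystander; origin at the centre of its underside
There are look-alikes about, which are no part of the job. What is shaped like the caul but blue is not meant.

How it is judged (in metres and radians):
On the way, in this order (a step that is already met when the one before it is completed fails the run):
1. the plane lies flat in the till with its toe under the deck, pushed home (x of plane in the frame of till between -0.03 and -0.015 m and y of plane in the frame of till between 0 and 0.028 m and z of plane in the frame of till below 0.012 m and angle between plane's own z axis and vertical below 0.1 rad), for 0.2 s.
2. the corner block is down beside the plane with its foot behind the heel (x of plane in the frame of till below -0.015 m and horizontal distance between corner_block and till below 0.06 m and z of corner_block in the frame of till below 0.012 m and x of corner_block in the frame of till above 0.02 m and angle between corner_block's own z axis and vertical below 0.1 rad), for 0.2 s.
At the end, for the whole second after the job is handed in: plane flat on the till's floor, toe under the deck, within 7 mm of home; corner block flat on the floor within 8 mm (10 mm sideways) of its place, foot behind the heel; caul flat on the foot within 16 mm of the centre line; all at rest (all of step 1 and angle between the x axis of plane and the x axis of till, either way round below 0.12 rad and x of corner_block in the frame of till between 0.026 and 0.042 m and y of corner_block in the frame of till between -0.009 and 0.009 m and z of corner_block in the frame of till below 0.012 m and angle between corner_block's own z axis and vertical below 0.1 rad and x of caul in the frame of till between 0.069 and 0.086 m and y of caul in the frame of till between -0.016 and 0.016 m and z of caul in the frame of till between 0.022 and 0.034 m and angle between caul's own z axis and vertical below 0.12 rad and linear speed of each of plane, corner_block, caul below 0.02 m/s); the robot touches nothing.
It fails at once if the wax tin or the spruce offcut is moved by more than 3 cm (distance of any of wax_tin, offcut from where it was at the start of the episode above 0.03 m).
It also fails if it takes over 72 s, if anything falls off the work surface, if the arm or the gripper's body presses on something with over 40 N, if the wrist force passes 120 N, or if a joint passes its speed limit or range.

### The arm

A 6-joint arm with a two-finger parallel gripper is mounted at the origin on the work surface; the furniture and walls round the work are solid. World frame = base frame: x ahead of the robot, y to its left, z up, the work surface at z = 0. Lengths are in mm, angles in rad, forces in N, time in s.
With the tool pointing down it reaches from about 350 to 1000 mm from the base axis. Payload 7.1 kg.
Tool frame: the origin (TCP) lies at the very end of the fingers, on their centre line; the grasp point (between the pads) lies grip_point_offset behind it (grip_point_offset is the distance from the TCP to the grasp point, in mm); z points along the fingers, y is the line along which they close (so a half turn about z gives the same grasp; the last joint's range is limited). The gripper opens to 85 mm and grips with 20 to 120 N. Pads are 22 mm wide; open, the fingers measure 114 mm over their backs; the gripper's body (76 mm by 85 mm) begins 54 mm behind the grasp point. The pads swing forward as they close: fully open they stand 13 mm farther back than shut.
Start: joints at [1.151, 0.423, 1.63, -0, 1.089, -0.019], TCP at [243.814, 575.464, 192.319] pointing down, gripper open.
Joint ranges: [-3, 3], [-0.9, 2.11], [0.09, 2.58], [-1.31, 4.45], [0.11, 2.69], [-2.54, 2.54]. Speed limits (rad/s): [2.39, 2.39, 3.01, 3.14, 3.14, 3.14].

### API

Orientations are given as [roll, pitch, yaw] about the fixed x, y, z axes, in that order (R = Rz(yaw) Ry(pitch) Rx(roll)).
In Python, from bench import * gives the robot as it stands.
- The arm moves only by the tool jog_arm, never from a script. Its argument "steps" is one flat list of numbers, 5 for each row, row after row: the shift along the tool's x, y, z in mm, then the turn about the tool's z in rad, then the opening, from -1 (shut) to 1 (fully open). A call has 1 to 20 rows; each row is the pose to reach, as a shift and turn from the pose commanded when the call began, along the tool's axes at that moment; what a row does not reach only later rows make up. A row lasts 1/8 s, in which the tool goes at most 62.5 mm and 10.7 degrees, less where a joint would pass 70% of its speed; a pose out of reach is approached as far as the arm can. A call with a gripper value outside its range is refused whole. The fingers move at their own pace and stop on an object; "squeeze" is the grip in N (left out, the last holds). Time passes only in rows, so rows that repeat a pose let the fingers close. It gives the time, the measured TCP pose, the force, the opening and the grip force at its end, in the units of the state.
- get_state(): the state, without advancing time (a new reading comes with each control period).
- capture(name): name is "scene" or "top"; returns a dict with "image" (480x640x3 uint8, red, green, blue), "K" (3x3 intrinsics, pixels), "R" (3x3) and "t" (3): a world point X has camera coordinates R X + t. Camera axes: x right, y down, z forward; pixel columns grow to the right and rows downward; lengths in mm; the calibration is good to about 2 mm. A picture is of the moment at which its call begins. There is no depth.
- job_done(): hands the job in; it is judged then, once.
The state is a dict: "t": time; "q": joint angles; "qvel": joint speeds; "effort": joint torques, N m; "tcp_pos": TCP position; "tool_rot": TCP orientation; "wrist_force": force on the tool from outside, world axes, zero at the start; "wrist_torque": the same for the moment, N m; "grip_width": opening from 0.0 (shut) to 1.0 (fully open); "gripper_force": force on a finger pad.
Only numpy, scipy, OpenCV 4.12 (cv2) and the standard library are available. Lean on these libraries where they do the work, as an engineer would, in place of code of your own. Each camera call takes 0.05 s, during which the arm holds its last target. There are 200 camera calls.

## Working session

There is one attempt and no reset: what is moved stays moved. The work goes in short steps, Python scripts to look and compute and a tool call to move; the robot and the scene stay as the last step left them, time stands still between calls to the robot, and variables do not carry over. Pictures are saved under pics/ and viewed, at most 10 in all, crops included, and the job is handed in when it is done.

Besides the shell and the picture viewer there is one more tool, called after "Call:" as name(argument=value, ...), one argument or row to a line, values as JSON. jog_arm: Moves the arm, as the interface text tells. Its arguments: {"type":"object","properties":{"steps":{"type":"array","items":{"type":"number"}},"squeeze":{"type":"number"}},"required":["steps"]}

```bash
ls; mkdir -p pics; python3 - <<'E'
from bench import *
import cv2,numpy as np
print(get_state())
for n in("scene","top"):
    c=capture(n);cv2.imwrite(f"pics/{n}0.png",c["image"][:,:,::-1]);np.savez(f"pics/{n}0.npz",**c);print(n,c["K"],c["R"],c["t"])
E
```

```text
pics
{'t': 0.0, 'q': array([ 1.15099510e+00,  4.23845588e-01,  1.63071308e+00,  2.96448068e-05,
        1.08856779e+00, -1.90398131e-02]), 'qvel': array([-2.20534065e-04,  2.44312603e-03, -6.38492494e-04,  7.66323697e-05,
        2.15810572e-03, -1.52837472e-03]), 'effort': array([ 2.39354827e-03, -5.57396007e+01, -2.81740934e+01,  1.14046857e-04,
        7.50686653e-03, -4.95211339e-08]), 'tcp_pos': array([243.56689629, 574.92396451, 191.53369092]), 'tool_rot': array([-3.14005962e+00, -5.54400979e-05,  2.74081743e+00]), 'wrist_force': array([-0.55224267,  0.25517957, -0.73874604]), 'wrist_torque': array([-0.0542971 , -0.0106855 ,  0.01723211]), 'gripper_force': 0.0, 'grip_width': 0.99640450048667}
scene [[439.69564112   0.         318.93580674]
 [  0.         439.69564112 244.09044744]
 [  0.           0.           1.        ]] [[ 0.87648166 -0.48117424  0.015851  ]
 [-0.21055138 -0.41272239 -0.88618754]
 [ 0.43295267  0.77338967 -0.4630555 ]] [-508.97387086  244.91521317  744.41834536]
top [[483.1886196    0.         322.54344042]
 [  0.         483.1886196  241.04547037]
 [  0.           0.           1.        ]] [[ 0.02427555 -0.99948213 -0.02112286]
 [-0.99820877 -0.02307811 -0.05519648]
 [ 0.05468042  0.02242495 -0.99825206]] [ 107.4602774   623.14407066 1190.13936937]
```

View pics/scene0.png

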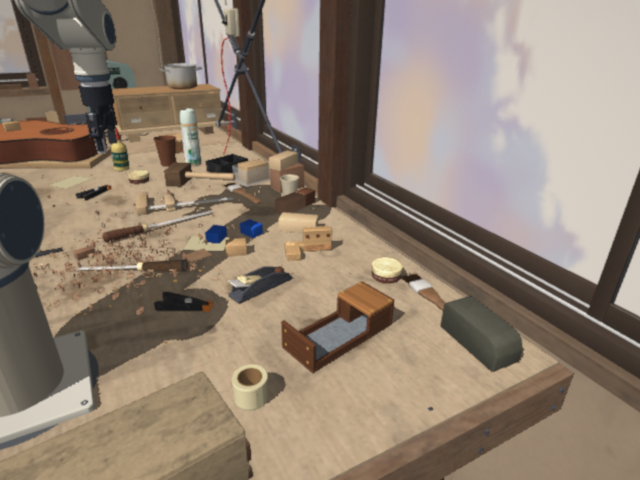

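View pics/top0.png

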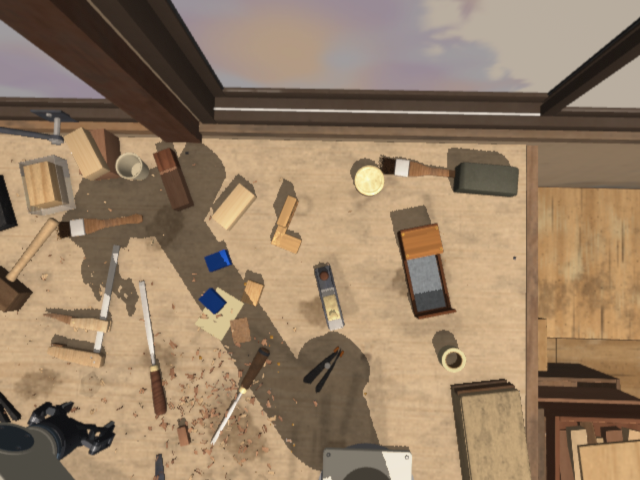

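The scene view shows the till at (340,325), the plane at (260,283), the corner block at (310,240), a small pale block at (236,246) and two blue ones at (216,234) and (250,229). In the top view these are the till (425,270), plane (329,297), L block (286,222), pale block (254,291) and blue blocks (218,260) and (212,300). The offcut is at (233,206) and the wax tin at (369,180). I'll enlarge both views to confirm.

```bash
python3 - <<'E'
import cv2,numpy as np
t=cv2.imread("pics/top0.png");s=cv2.imread("pics/scene0.png")
a=cv2.resize(t[180:345,195:465],(800,489),interpolation=cv2.INTER_CUBIC);cv2.imwrite("pics/ctop.png",a)
b=cv2.resize(s[205:375,190:410],(776,600),interpolation=cv2.INTER_CUBIC);cv2.imwrite("pics/cscene.png",b)
E
```

```text
(no output)
```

View pics/ctop.png

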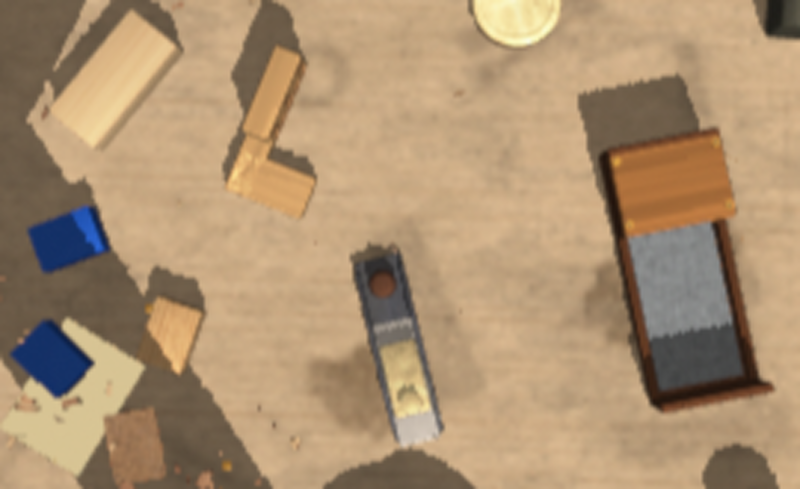

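View pics/cscene.png

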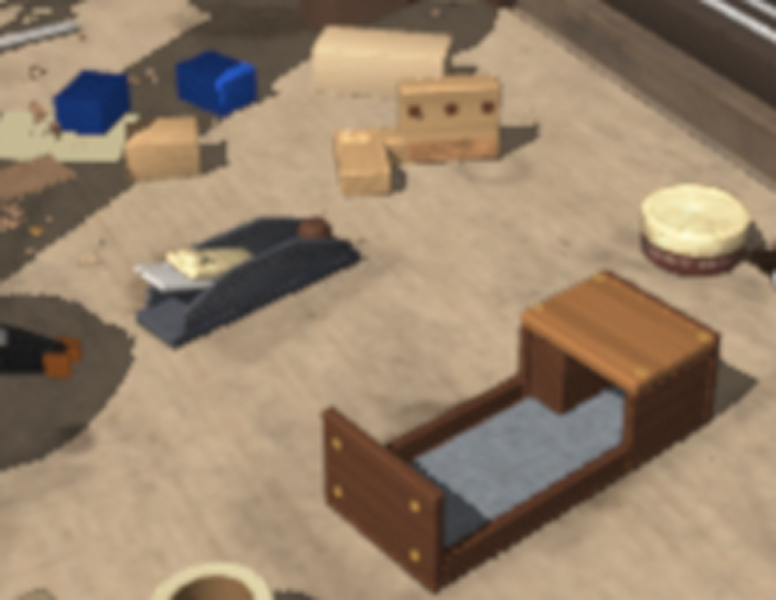

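The crops settle the identities. The caul is the pale block at top (254,291) and scene (236,246), because the shape-alikes at (218,260) and (212,300) are blue and the brown scrap at (241,330) is flat. The deck, the knob/toe and the block's arm all point away from the robot. The pocket opening is on the till's right (-y world) side. Next I'll measure with masks and rays.

```bash
cat > h.py <<'E'
import cv2,numpy as np
from bench import *
def load(n,k=0):
    d=np.load(f"pics/{n}{k}.npz");return {x:d[x] for x in d.files}
def ray(c,uv,z):
    uv=np.atleast_2d(uv).astype(float)
    d=(np.linalg.inv(c["K"])@np.c_[uv,np.ones(len(uv))].T).T@c["R"];C=-c["R"].T@c["t"]
    return C+d*((z-C[2])/d[:,2])[:,None]
def proj(c,X):
    p=(c["R"]@np.atleast_2d(X).T).T+c["t"];p=p@c["K"].T;return p[:,:2]/p[:,2:]
def mask(c,lo,hi,roi):
    x0,y0,x1,y1=roi;h=cv2.cvtColor(c["image"],cv2.COLOR_RGB2HSV)
    m=cv2.inRange(h,np.array(lo),np.array(hi));o=np.zeros_like(m);o[y0:y1,x0:x1]=m[y0:y1,x0:x1]
    n,l,s,_=cv2.connectedComponentsWithStats(o);i=1+np.argmax(s[1:,4]);return (l==i).astype(np.uint8)*255
def rect(c,m,z):
    p=np.argwhere(m)[:,::-1]; q=np.vstack([p+[a,b] for a in(-.5,.5) for b in(-.5,.5)])
    w=ray(c,q,z)[:,:2].astype(np.float32);r=cv2.minAreaRect(w);return r,cv2.boxPoints(r)
E
python3 - <<'E'
from h import *
np.set_printoptions(precision=1,suppress=True)
c=load("top");s=load("scene");h=cv2.cvtColor(c["image"],cv2.COLOR_RGB2HSV);hs=cv2.cvtColor(s["image"],cv2.COLOR_RGB2HSV)
import bench;print([x for x in dir(bench) if x[0]!='_'])
try: print(bench.grip_point_offset)
except Exception as e: print(e)
for n,(u,v) in dict(deck=(421,241),table=(380,300),floor=(425,270),dark=(430,298),sole=(322,282),cheek=(339,310),shav=(331,310),heel=(336,325),caul=(256,290),arm=(287,212),foot=(290,241)).items(): print(n,h[v,u])
print("camtop",-c["R"].T@c["t"],"scene",-s["R"].T@s["t"])
for n,(u,v) in dict(scaul=(243,247),sarm=(317,232),stable=(300,270)).items(): print(n,hs[v,u])
E
```

```text
['IKError', 'capture', 'get_state', 'grip_point_offset', 'job_done']
18.700000000000003
deck [ 14 167 174]
table [ 17  86 198]
floor [ 75   4 140]
dark [90  3 75]
sole [ 8 12 88]
cheek [ 16  42 134]
shav [ 22  90 162]
heel [ 16  32 208]
caul [ 17 124 225]
arm [ 16 129 203]
foot [ 16 130 216]
camtop [ 554.3   95.1 1224.7] scene [ 175.4 -719.5  569.8]
scaul [ 16 110 172]
sarm [ 16 115 162]
stable [ 17  73 196]
```

```bash
python3 - <<'E'
from h import *
np.set_printoptions(precision=1,suppress=True)
c=load("top");s=load("scene")
def show(n,cam,lo,hi,roi,z):
    m=mask(cam,lo,hi,roi);r,b=rect(cam,m,z);p=cv2.approxPolyDP(max(cv2.findContours(m,0,2)[0],key=cv2.contourArea),2,True)[:,0]
    print(n,(m>0).sum(),"ctr",np.array(r[0]),"size",np.array(r[1]),"ang",round(r[2],1));print("  box",b.tolist() if 0 else np.round(b,1).tolist());print("  px",p.tolist()); return m
show("deck",c,(8,135,130),(20,255,255),(395,215,450,265),64)
f=show("floor",c,(0,0,50),(180,30,200),(400,245,450,318),6)
pm=show("plane",c,(0,0,20),(180,55,150),(305,255,350,340),5)
show("blk",c,(10,108,140),(22,255,255),(265,190,310,258),40)
show("caul",c,(10,104,120),(22,255,255),(240,275,270,310),32)
show("caulS",s,(10,92,100),(22,255,255),(222,235,252,262),16)
show("blkS",s,(10,100,100),(22,255,255),(280,222,340,265),40)
o=c["image"][180:345,195:465].copy()
for lo,hi,roi in [((8,135,130),(20,255,255),(395,215,450,265)),((0,0,50),(180,30,200),(400,245,450,318)),((0,0,20),(180,55,150),(305,255,350,340)),((10,108,140),(22,255,255),(265,190,310,258)),((10,104,120),(22,255,255),(240,275,270,310))]:
    m=mask(c,lo,hi,roi)[180:345,195:465]; cs=cv2.findContours(m,0,2)[0]; cv2.drawContours(o,cs,-1,(255,0,0),1)
cv2.imwrite("pics/m.png",cv2.resize(o,(800,489),interpolation=cv2.INTER_NEAREST)[:,:,::-1])
E
```

```text
deck 1058 ctr [ 621.  -116.2] size [71.3 92.6] ang 12.7
  box [[576.0, -78.80000305175781], [596.2999877929688, -169.1999969482422], [665.9000244140625, -153.5], [645.7000122070312, -63.20000076293945]]
  px [[437, 225], [401, 232], [406, 258], [442, 252]]
floor 1471 ctr [ 522.1 -138.8] size [131.8  74.5] ang 12.7
  box [[449.6000061035156, -117.0], [466.0, -189.60000610351562], [594.5999755859375, -160.6999969482422], [578.2000122070312, -88.0]]
  px [[434, 256], [407, 261], [418, 310], [444, 305]]
plane 513 ctr [481.9 103.6] size [157.2  45.6] ang 14.7
  box [[400.1000061035156, 105.5999984741211], [411.70001220703125, 61.599998474121094], [563.7000122070312, 101.5999984741211], [552.0999755859375, 145.6999969482422]]
  px [[316, 268], [315, 274], [328, 327], [322, 297], [332, 293], [336, 295], [343, 325], [330, 267]]
blk 793 ctr [660.2 200.7] size [ 74.3 136.4] ang 75.7
  box [[584.9000244140625, 181.5], [717.0999755859375, 148.0], [735.4000244140625, 219.89999389648438], [603.2000122070312, 253.5]]
  px [[288, 195], [277, 220], [278, 226], [271, 243], [295, 253], [301, 240], [285
[... 276 characters left out ...]
20001220703125]]
  px [[248, 280], [244, 282], [244, 292], [249, 299], [247, 302], [250, 301], [255, 306], [263, 285]]
caulS 352 ctr [487.8 295.5] size [107.5  58.4] ang 69.5
  box [[441.70001220703125, 255.39999389648438], [496.29998779296875, 235.0], [533.9000244140625, 335.70001220703125], [479.20001220703125, 356.1000061035156]]
  px [[226, 240], [227, 256], [246, 253], [245, 238]]
blkS 963 ctr [653.2 192.8] size [200.4 123.4] ang 59.8
  box [[549.5, 137.3000030517578], [656.0999755859375, 75.19999694824219], [756.9000244140625, 248.3000030517578], [650.2999877929688, 310.3999938964844]]
  px [[330, 227], [304, 227], [302, 241], [285, 242], [287, 259], [299, 259], [302, 250], [330, 249]]
```

View pics/m.png

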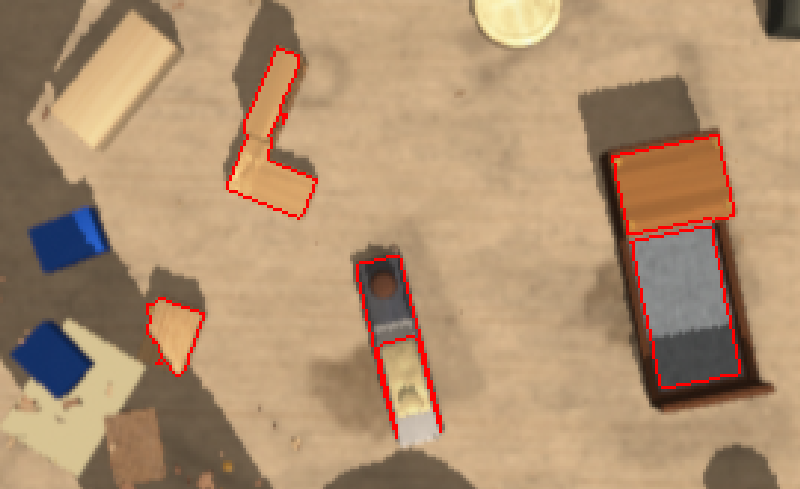

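The mask contours follow the deck, floor, plane, L block and caul top. The deck measures 71x93 mm against 70x92 given, and the plane mask 157x46 against 155x42, so both fit. Now the helper that turns targets into tool-axis numbers, and a check of the till corners in the scene view.

```bash
cat >> h.py <<'E'
def step(cmd,tgt):
    "tool-axis shift and turn from commanded (x,y,z,yaw deg) to target"
    a=np.radians(cmd[3]);d=np.subtract(tgt[:3],cmd[:3])
    t=-(np.radians(tgt[3]-cmd[3])+np.pi)%(2*np.pi)-np.pi if 0 else -np.radians((tgt[3]-cmd[3]+180)%360-180)
    print("->",np.round([d@[np.cos(a),np.sin(a),0],d@[np.sin(a),-np.cos(a),0],-d[2],t],3))
def after(cmd,s):
    a=np.radians(cmd[3]);x,y,z,t=s
    return np.array([cmd[0]+x*np.cos(a)+y*np.sin(a),cmd[1]+x*np.sin(a)-y*np.cos(a),cmd[2]-z,cmd[3]-np.degrees(t)])
TO=np.array([554.2,-131.0]);TA=192.8
def till(p,o=None,a=None):
    o=TO if o is None else o;a=np.radians(TA if a is None else a);p=np.atleast_2d(p)
    X=np.array([np.cos(a),np.sin(a)]);Y=np.array([-X[1],X[0]])
    return np.c_[o+p[:,:1]*X+p[:,1:2]*Y,p[:,2]]
E
python3 - <<'E'
from h import *
np.set_printoptions(precision=1,suppress=True)
s=load("scene");c=load("top")
P=[(-104,-46,64),(-34,-46,64),(-34,46,64),(-104,46,64),(110,46,64),(110,-46,64),(110,46,0),(-108,46,0)]
print("scene",proj(s,till(P)).tolist());print("top",proj(c,till(P)).tolist())
q=lambda L:[(190+u/3.527,205+v/3.527) for u,v in L]
obs=[(606,272),(521,318),(637,388),(719,335),(442,492),(328,410),(436,590)]
print("obs scene",np.array(q(obs)))
# edges of the plane: side-edge line fits by gradient
g=cv2.cvtColor(c["image"],cv2.COLOR_RGB2GRAY).astype(float)
m=mask(c,(0,0,20),(180,55,150),(305,255,350,340))
L=[];Rr=[]
for v in range(272,324):
    x=np.where(m[v])[0]
    if len(x): L.append((x.min()-.5,v));Rr.append((x.max()+.5,v))
for E in(L,Rr):
    w=ray(c,E,8)[:,:2];vx,vy,x0,y0=cv2.fitLine(w.astype(np.float32),cv2.DIST_HUBER,0,.01,.01).ravel();print("ang",np.degrees(np.arctan2(vy,vx)),"y at x=482",y0+(482-x0)*vy/vx)
print(get_state()["t"]);step((243.814,575.464,192.319,np.degrees(2.7408)),(468.4,101,120,193.5))
E
```

```text
scene [[359.91230226922943, 280.5285123938775], [336.3215679989616, 292.3086335792905], [369.39203744745026, 312.83914275823236], [393.044515151238, 299.2888129798854], [312.58051941601127, 345.38604182628336], [280.26022067163944, 320.30307655708776], [312.25325587021916, 373.24183635154924], [391.4057723514349, 323.9913184810175]]
top [[399.5309725291319, 231.38258873439142], [405.5887296936577, 259.9775124810239], [443.3671834728034, 252.34773744736262], [437.1717638909301, 223.75753519495012], [456.2506807222433, 311.80162708505395], [418.18584924634246, 319.44072027443724], [449.7342366318162, 309.4775944461264], [431.385094015914, 224.51299579892685]]
obs scene [[361.8 282.1]
 [337.7 295.2]
 [370.6 315. ]
 [393.9 300. ]
 [315.3 344.5]
 [283.  321.2]
 [313.6 372.3]]
ang 14.537497 y at x=482 125.33078
ang 14.851928 y at x=482 81.665
0.1
-> [-391.9 -349.2   72.3   -0.6]
```

Call:
jog_arm(
  steps=[-392,-349,40,-0.658,1,-392,-349,40,-0.658,1,-392,-349,40,-0.658,1,-392,-349,40,-0.658,1,-392,-349,40,-0.658,1,-392,-349,40,-0.658,1,-392,-349,40,-0.658,1,-392,-349,40,-0.658,1,-392,-349,40,-0.658,1,-392,-349,40,-0.658,1,-392,-349,40,-0.658,1,-392,-349,40,-0.658,1,-392,-349,40,-0.658,1],
  squeeze=50,
)

```text
t: 1.72
tcp_pos: [468.3, 102.0, 152.4]
tool_rot: [3.142, 0.0, -2.883]
wrist_force: [-0.4, 0.1, -0.1]
grip_width: 1.002
gripper_force: 0.0
```

Call:
jog_arm(
  steps=[0,-2,60,0,1,0,-2,110,0,1,0,-2,131,0,1,0,-2,131,0,1,0,-2,131,0,-1,0,-2,131,0,-1,0,-2,131,0,-1,0,-2,131,0,-1,0,-2,131,0,-1,0,-2,131,0,-1],
)

```text
t: 2.98
tcp_pos: [469.1, 99.2, 21.4]
tool_rot: [-3.142, 0.0, -2.884]
wrist_force: [0.2, 0.1, 0.2]
grip_width: -0.001
gripper_force: 0.0
```

```bash
python3 - <<'E'
from h import *
print(get_state())
for n in("scene","top"):
    c=capture(n);np.savez(f"pics/{n}1.npz",**c)
    if n=="scene":a=cv2.resize(c["image"][200:320,180:340],(533,400),interpolation=cv2.INTER_CUBIC)
    else:b=cv2.resize(c["image"][240:345,270:375],(400,400)); 
    p=get_state()["tcp_pos"];print(n,proj(c,p))
a=cv2.resize(a,(400,300));a=cv2.copyMakeBorder(a,0,100,0,0,0)
cv2.imwrite("pics/p1.png",np.hstack([a,b])[:,:,::-1])
E
```

```text
{'t': 2.975, 'q': array([ 1.83627512e-01,  5.02025249e-01,  2.04285640e+00, -1.25596748e-05,
        5.96616652e-01, -1.64430699e+00]), 'qvel': array([-0.00151074,  0.00340771, -0.00053343,  0.00042513, -0.00040496,
        0.00086921]), 'effort': array([ 2.57061860e-03, -4.72690415e+01, -1.49471730e+01, -1.66387377e-05,
        1.54694831e-04,  6.36268510e-05]), 'tcp_pos': array([469.13545796,  99.22871956,  21.36621935]), 'tool_rot': array([-3.14157869e+00,  9.35771925e-05, -2.88444409e+00]), 'wrist_force': array([0.16122577, 0.11774808, 0.18333747]), 'wrist_torque': array([ 0.00688071, -0.02169472, -0.02497455]), 'gripper_force': 0.0, 'grip_width': -0.0008367618614174276}
scene [[255.99074326 281.49579455]]
top [[330.30134274 302.19044294]]
```

View pics/p1.png

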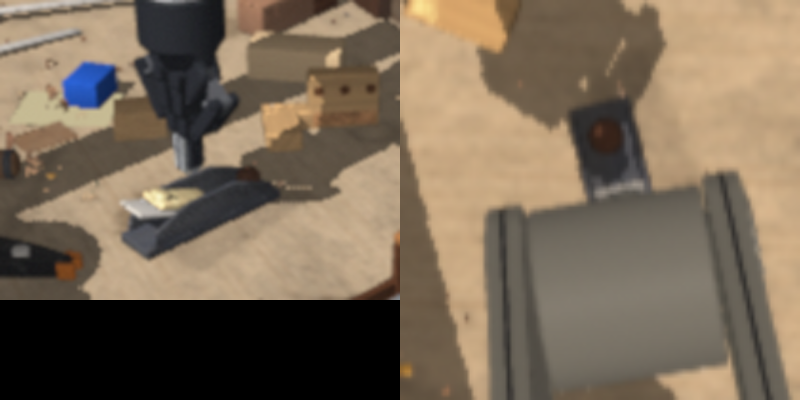

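The shut gripper stands over the plane at scene (255,266), but the grip reads empty. I'll check the plane's position in the second view.

```bash
python3 - <<'E'
from h import *
np.set_printoptions(precision=1,suppress=True)
s=load("scene");s1=load("scene",1)
print("sole corners near-heel,far-heel,near-toe by ray z=3:",ray(s,[(240.5,302.8),(229.7,295.2),(292,277.9)],3))
a=14.7
P=[(77.5,21,0),(77.5,-21,0),(-77.5,21,0)]
print("pred",proj(s,till(P,np.array([482,103.5]),194.7)))
for z in(20,40,50,60,80): print(z,proj(s,[469.1,99.2,z]))
d=cv2.absdiff(s["image"],s1["image"]).max(2)
for v in range(240,300,3): 
    x=np.where(d[v,225:300]>25)[0]+225; print(v,(x.min(),x.max(),len(x)) if len(x) else None)
E
```

```text
sole corners near-heel,far-heel,near-toe by ray z=3: [[416.5  60.6   3. ]
 [405.  100.    3. ]
 [562.1 101.8   3. ]]
pred [[238.4 303.7]
 [227.8 295.7]
 [291.9 278.7]]
20 [[256. 282.]]
40 [[255.6 274.6]]
50 [[255.4 270.8]]
60 [[255.1 267.1]]
80 [[254.7 259.4]]
240 (np.int64(232), np.int64(293), 62)
243 (np.int64(227), np.int64(294), 63)
246 (np.int64(225), np.int64(280), 56)
249 (np.int64(226), np.int64(299), 48)
252 (np.int64(226), np.int64(299), 46)
255 (np.int64(228), np.int64(299), 43)
258 (np.int64(226), np.int64(299), 51)
261 (np.int64(225), np.int64(299), 55)
264 (np.int64(225), np.int64(299), 48)
267 (np.int64(225), np.int64(299), 39)
270 (np.int64(274), np.int64(299), 25)
273 (np.int64(290), np.int64(299), 10)
276 (np.int64(291), np.int64(299), 9)
279 (np.int64(291), np.int64(299), 9)
282 None
285 None
288 None
291 None
294 None
297 None
```

The plane hasn't moved, and both views agree on where it is. Most likely the fingers shut during the descent and dropped between the cheeks. I'll rise, open, descend fully and only then close.

Call:
jog_arm(
  steps=[0,0,-80,0,-1,0,0,-80,0,-1,0,0,-80,0,1,0,0,-80,0,1,0,0,-80,0,1,0,0,-80,0,1,0,0,-80,0,1,0,0,-80,0,1,0,0,0,0,1,0,0,0,0,1,0,0,0,0,1,0,0,0,0,1,0,0,0,0,1],
)

```text
t: 4.7
tcp_pos: [470.1, 99.4, 22.4]
tool_rot: [-3.141, 0.002, -2.884]
wrist_force: [-0.2, -0.9, 0.1]
grip_width: 1.001
gripper_force: 0.0
```

Call:
jog_arm(
  steps=[0,0,0,0,-1,0,0,0,0,-1,0,0,0,0,-1],
)

```text
t: 5.08
tcp_pos: [469.2, 99.3, 21.5]
tool_rot: [-3.142, 0.0, -2.884]
wrist_force: [-0.4, -0.2, -0.0]
grip_width: 0.379
gripper_force: 0.0
```

Call:
jog_arm(
  steps=[0,0,0,0,-1],
)

```text
t: 5.2
tcp_pos: [469.1, 99.3, 21.3]
tool_rot: [3.142, -0.0, -2.884]
wrist_force: [-0.4, -1.0, 0.8]
grip_width: 0.147
gripper_force: 0.0
```

```bash
python3 - <<'E'
from h import *
s=get_state();print(s["grip_width"],s["gripper_force"],s["wrist_force"])
c=capture("scene");np.savez("pics/scene2.npz",**c)
cv2.imwrite("pics/p2.png",cv2.resize(c["image"][210:310,195:325],(780,600),interpolation=cv2.INTER_CUBIC)[:,:,::-1])
E
```

```text
0.14733432531982485 0.0 [-0.3596798  -1.01433423  0.79267602]
```

View pics/p2.png

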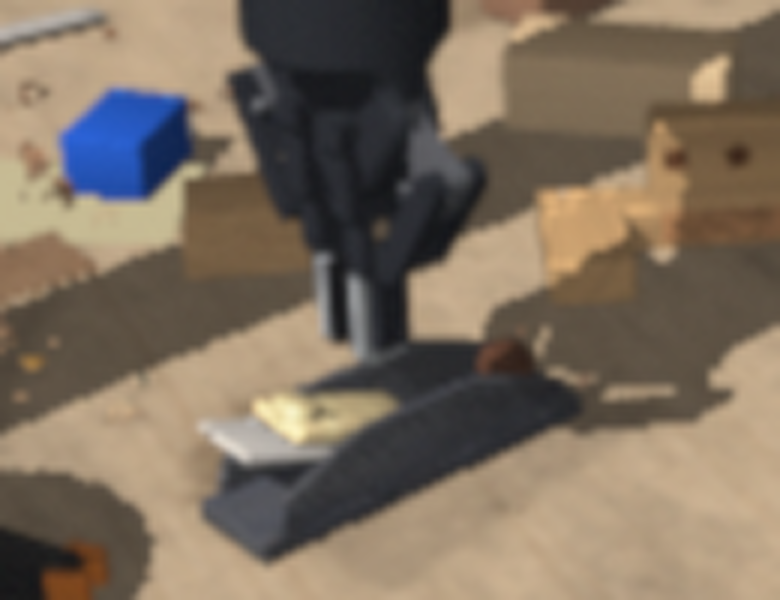

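The two finger ends at crop (330,340) and (372,357), full-image about (250,267) and (257,269), end above the plane's cheek and not around it. The reported TCP projects to (256,281), so the tips seem about 35 mm higher than reported. I'll check that against the pictures.

```bash
python3 - <<'E'
from h import *
np.set_printoptions(precision=1,suppress=True)
s=load("scene",2);s0=load("scene");t0=load("top")
print("ray tips z=21,57",ray(s,[(253.5,268)],21),ray(s,[(253.5,268)],57))
print("start tcp in scene0/top0",proj(s0,[243.6,574.9,191.5]),proj(t0,[243.6,574.9,191.5]), proj(t0,[0,0,0]),proj(s0,[0,0,0]))
a=cv2.resize(s0["image"][70:170,60:160],(400,400),interpolation=cv2.INTER_CUBIC)
b=cv2.resize(t0["image"][380:480,30:130],(400,400),interpolation=cv2.INTER_CUBIC)
cv2.imwrite("pics/p3.png",np.hstack([a,b])[:,:,::-1])
E
```

```text
ray tips z=21,57 [[486.4 159.4  21. ]] [[466.  101.7  57. ]]
start tcp in scene0/top0 [[111.4 166.3]] [[103.3 408.9]] [[366.2 494. ]] [[ 18.3 388.8]]
```

View pics/p3.png

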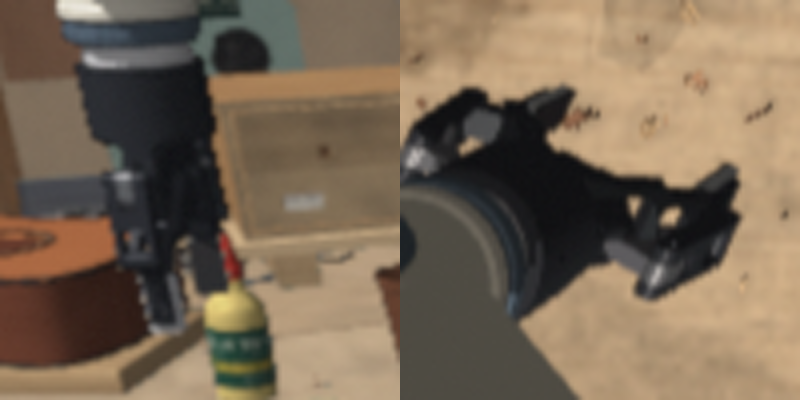

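The start picture agrees: the finger ends at scene about (106,147) and top about (90,414) both fit tips 35-45 mm above the reported TCP. I'll calibrate by feeling for the bare bench beside the plane with shut fingers.

Call:
jog_arm(
  steps=[0,0,-40,0,-1,0,0,-40,0,-1,0,70,-40,0,-1,0,70,-40,0,-1,0,70,25,0,-1,0,70,25,0,-1,0,70,40,0,-1,0,70,46,0,-1,0,70,46,0,-1],
)

```text
t: 6.38
tcp_pos: [452.0, 167.0, -23.8]
tool_rot: [3.141, 0.002, -2.885]
wrist_force: [-0.3, -0.1, 0.2]
grip_width: 0.002
gripper_force: 0.0
```

Call:
jog_arm(
  steps=[0,0,2,0,-1,0,0,4,0,-1],
)

```text
t: 6.62
tcp_pos: [451.8, 167.1, -28.1]
tool_rot: [3.142, 0.001, -2.884]
wrist_force: [-0.2, -0.2, -1.0]
grip_width: -0.0
gripper_force: 0.0
```

Call:
jog_arm(
  steps=[0,0,1.5,0,-1,0,0,3,0,-1],
)

```text
t: 6.88
tcp_pos: [451.3, 167.0, -31.7]
tool_rot: [-3.142, 0.0, -2.884]
wrist_force: [0.1, 0.8, 1.0]
grip_width: 0.002
gripper_force: 0.0
```

Call:
jog_arm(
  steps=[0,0,1,0,-1,0,0,2,0,-1],
)

```text
t: 7.12
tcp_pos: [451.2, 166.9, -33.8]
tool_rot: [-3.142, -0.0, -2.884]
wrist_force: [-1.0, -0.5, 1.0]
grip_width: 0.002
gripper_force: 0.0
```

Call:
jog_arm(
  steps=[0,0,1,0,-1,0,0,2,0,-1],
)

```text
t: 7.38
tcp_pos: [451.3, 166.9, -35.8]
tool_rot: [-3.142, -0.0, -2.884]
wrist_force: [0.3, 0.2, 0.4]
grip_width: -0.005
gripper_force: 0.0
```

Call:
jog_arm(
  steps=[0,0,1,0,-1,0,0,2,0,-1],
)

```text
t: 7.62
tcp_pos: [451.3, 166.9, -37.7]
tool_rot: [-3.142, 0.0, -2.884]
wrist_force: [-0.6, -0.3, 0.5]
grip_width: -0.003
gripper_force: 0.0
```

Call:
jog_arm(
  steps=[0,0,1.5,0,-1,0,0,2.5,0,-1],
)

```text
t: 7.88
tcp_pos: [451.4, 167.0, -39.1]
tool_rot: [3.142, 0.0, -2.884]
wrist_force: [-6.1, -3.0, 32.7]
grip_width: -0.001
gripper_force: 16.0
```

Call:
jog_arm(
  steps=[0,0,1.5,0,-1,0,0,2.5,0,-1],
)

```text
t: 8.12
tcp_pos: [451.4, 167.0, -39.3]
tool_rot: [3.142, 0.001, -2.884]
wrist_force: [-13.3, -4.4, 67.4]
grip_width: -0.003
gripper_force: 34.4
```

Call:
jog_arm(
  steps=[0,0,1.5,0,-1,0,0,2,0,-1],
)

```text
t: 8.38
tcp_pos: [451.5, 167.0, -39.4]
tool_rot: [3.142, 0.001, -2.884]
wrist_force: [-18.0, -6.8, 91.9]
grip_width: -0.002
gripper_force: 46.0
```

The bench contact came at TCP z = -39, so the real tips are 39 mm above the reported TCP. All heights from here use tip = TCP + 39. Now grip the plane.

Call:
jog_arm(
  steps=[0,0,-60,0,-1,0,0,-100,0,1,0,-70,-100,0,1,0,-70,-100,0,1,0,-70,-100,0,1,0,-70,-100,0,1,0,-70,-60,0,1,0,-70,-27,0,1,0,-70,-27,0,1,0,-70,-27,0,1,0,-70,-27,0,-1,0,-70,-27,0,-1,0,-70,-27,0,-1,0,-70,-27,0,-1,0,-70,-27,0,-1],
  squeeze=50,
)

```text
t: 10.25
tcp_pos: [469.7, 99.5, -16.7]
tool_rot: [-3.142, 0.001, -2.884]
wrist_force: [-2.0, 1.4, 7.6]
grip_width: 0.479
gripper_force: 50.6
```

```bash
python3 - <<'E'
from h import *
np.set_printoptions(precision=2,suppress=True)
c1=capture("top");np.savez("pics/top3.npz",**c1);c0=load("top")
for c in(c0,c1):
    h=c["image"].astype(int);m=((h.max(2)-h.min(2)<40)&(h.max(2)<140)).astype(np.uint8)
    L=[];R=[]
    for v in range(271,283):
        x=np.where(m[v,308:345])[0]+308
        # runs: take extremes nearest the toe axis
        x=x[(x>311)&(x<338)]
        L.append((x.min()-.5,v));R.append((x.max()+.5,v))
    w=(ray(c,L,10)+ray(c,R,10))/2; v=np.where(m[262:275,320:328].sum(1)>4)[0]+262
    print(np.mean(w,0),np.diff([ray(c,L,10).mean(0)[1],ray(c,R,10).mean(0)[1]]),"toe row",v.min(),L[0],R[0],L[-1],R[-1])
s=get_state();print(s["tcp_pos"],np.degrees(s["tool_rot"]))
a=np.radians(194.76);g=s["tcp_pos"][:2]; X=-np.array([np.cos(a),np.sin(a)])
d=(540-g[0])/X[0];print("axis y at x=540",(g+d*X)[1])
P=till([(60.5,14,0)]);print("tgt",P)
step((469.2,99.3,-17.7,194.76),(P[0][0],P[0][1],82,192.8))
E
```

```text
[531.93 116.89  10.  ] [-45.35] toe row 263 (np.float64(313.5), 271) (np.float64(331.5), 271) (np.float64(316.5), 282) (np.float64(334.5), 282)
[531.97 115.33  10.  ] [-65.2] toe row 262 (np.float64(311.5), 271) (np.float64(337.5), 271) (np.float64(311.5), 282) (np.float64(337.5), 282)
[469.67  99.48 -16.66] [-180.      0.08 -165.25]
axis y at x=540 118.01307671180626
tgt [[ 498.31 -158.06    0.  ]]
-> [  37.42 -256.28  -99.7     0.03]
```

Call:
jog_arm(
  steps=[0,0,-40,0,-1,0,0,-80,0,-1,0,0,-100,0,-1,10,-40,-100,0.01,-1,20,-80,-100,0.02,-1,25,-120,-100,0.03,-1,30,-160,-100,0.034,-1,37,-200,-100,0.034,-1,37.5,-230,-100,0.034,-1,37.5,-256,-100,0.034,-1,37.5,-256,-100,0.034,-1,37.5,-256,-100,0.034,-1],
)

```text
t: 11.8
tcp_pos: [496.6, -157.4, 81.7]
tool_rot: [3.14, -0.002, -2.919]
wrist_force: [-0.4, 0.2, -8.0]
grip_width: 0.473
gripper_force: 57.3
```

```bash
python3 - <<'E'
from h import *
c=capture("scene");np.savez("pics/scene4.npz",**c);s=get_state();print(s["tcp_pos"],s["tool_rot"],s["wrist_force"],s["grip_width"])
cv2.imwrite("pics/p4.png",cv2.resize(c["image"][215:385,210:410],(706,600),interpolation=cv2.INTER_CUBIC)[:,:,::-1])
E
```

```text
[ 496.77181383 -157.10477255   81.80916624] [ 3.14041929e+00 -1.69503079e-03 -2.91826168e+00] [ 0.01561107 -0.11706655 -6.89398567] 0.4763693721384567
```

View pics/p4.png

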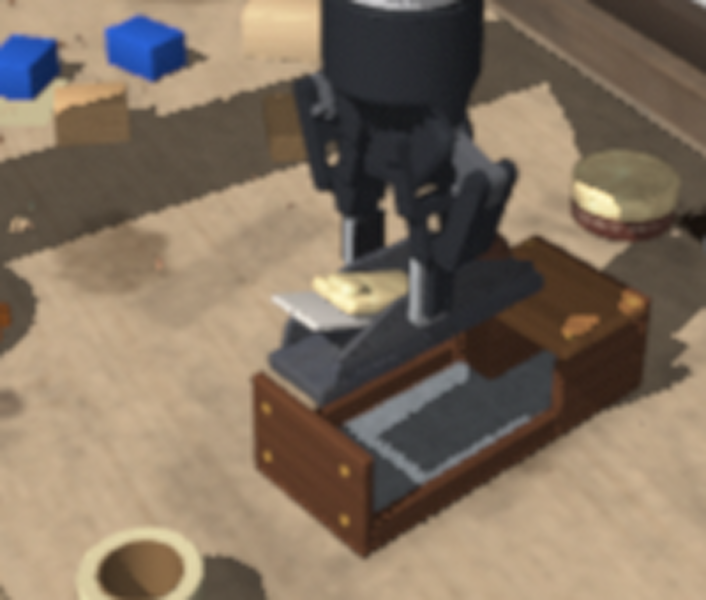

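The plane is held level over the till. Its near heel corner is at scene (300.7,328.9), far heel corner at (287,317) and near toe corner at (364.4,295.2). I'll compare those with where they should be.

```bash
python3 - <<'E'
from h import *
np.set_printoptions(precision=1,suppress=True)
s=load("scene",4);g=np.array([496.8,-157.1]);a=np.radians(192.8);o=g-14*np.array([np.cos(a),np.sin(a)])
for z in(90,97,100,105):print(z,proj(s,till([(77.5,21,z),(77.5,-21,z),(-77.5,21,z+8)],o,192.8)).tolist())
X=np.array([np.cos(a),np.sin(a)]);d=g-TO;print("grip in till",d@X,d@[-X[1],X[0]])
E
```

```text
90 [[301.17169951724844, 333.6512220855478], [285.9477303666791, 321.93938583710485], [364.31917168604065, 296.14176801252086]]
97 [[301.1598423118944, 330.3646357208957], [285.8721481644927, 318.72156988323985], [364.5552224113429, 293.0583478199]]
100 [[301.1547288621576, 328.9472870557054], [285.8395604453294, 317.3341892620021], [364.6569524353772, 291.7294961084659]]
105 [[301.14616365986245, 326.5731798159901], [285.784984754401, 315.01069875917875], [364.8272627170044, 289.50481257611074]]
grip in till 61.755988725007455 12.734514384017753
```

Call:
jog_arm(
  steps=[0,-3.3,20,0,-1,0,-3.3,33,0,-1,0,-3.3,37,0,-1,0,-3.3,40,0,-1,0,-3.3,42,0,-1,0,-3.3,44,0,-1,0,-3.3,44,0,-1],
)

```text
t: 12.72
tcp_pos: [502.5, -160.5, 40.5]
tool_rot: [-3.14, 0.007, -2.919]
wrist_force: [7.7, 8.4, 6.7]
grip_width: 0.478
gripper_force: 59.5
```

Call:
jog_arm(
  steps=[0,0,2,0,-1,0,0,4,0,-1,0,0,6,0,-1,0,0,8,0,-1,0,0,8,0,-1],
)

```text
t: 13.35
tcp_pos: [505.4, -160.9, 33.4]
tool_rot: [-3.138, 0.011, -2.92]
wrist_force: [12.4, 10.6, 7.8]
grip_width: 0.476
gripper_force: 61.2
```

```bash
python3 - <<'E'
from h import *
np.set_printoptions(precision=1,suppress=True)
c=capture("scene");np.savez("pics/scene5.npz",**c);s=get_state();print(s["tcp_pos"],s["tool_rot"],s["wrist_force"],s["wrist_torque"],s["grip_width"])
# near cheek/sole lower edge of plane: dark blue-grey mask
im=c["image"].astype(int);m=((im[:,:,2]>=im[:,:,0]-8)&(im.max(2)<100)&(im.max(2)>30)).astype(np.uint8)
for u in range(284,372,6):
    v=np.where(m[270:350,u])[0]+270;print(u,v.min() if len(v) else None,v.max() if len(v) else None,len(v))
E
```

```text
[ 505.3 -161.    33.4] [-3.1  0.  -2.9] [11.6  9.5  7.1] [ 1.5 -1.5 -0.3] 0.47894177885367495
284 None None 0
290 329 333 5
296 321 338 18
302 270 343 35
308 270 342 34
314 270 342 48
320 270 349 52
326 270 349 58
332 270 349 58
338 270 345 64
344 270 342 67
350 287 338 34
356 286 335 27
362 315 332 18
368 None None 0
```

Call:
jog_arm(
  steps=[0,1,1.5,0,-1,0,2,3,0,-1,0,2,4.5,0,-1,0,2,6,0,-1,0,2,6,0,-1],
)

```text
t: 14.02
tcp_pos: [506.8, -160.0, 28.3]
tool_rot: [-3.135, 0.014, -2.918]
wrist_force: [13.7, 7.2, 11.5]
grip_width: 0.475
gripper_force: 62.8
```

```bash
python3 - <<'E'
from h import *
np.set_printoptions(precision=1,suppress=True)
c4=load("scene",4);c5=capture("scene");np.savez("pics/scene6.npz",**c5);s=get_state();t6=s["tcp_pos"]
for n,c,t in(("lvl",c4,[496.8,-157.1,81.8]),("now",c5,t6)):
    h=cv2.cvtColor(c["image"],cv2.COLOR_RGB2HSV)[285:330,280:335]
    iron=(h[:,:,1]<45)&(h[:,:,2]>130);sh=(h[:,:,1]>60)&(h[:,:,2]>170)
    p0=proj(c,np.array(t)+[0,0,57.7])[0]
    for k,m in(("iron",iron),("shav",sh)):
        n_,l,st,ce=cv2.connectedComponentsWithStats(m.astype(np.uint8))
        for i in np.argsort(-st[1:,4])[:3]+1: print(n,k,st[i,4],ce[i]+[280,285],"rel grip",ce[i]+[280,285]-p0)
# expected rel for iron point at plane (65,0,30) level and pitched
a=np.radians(192.8);X=np.array([np.cos(a),np.sin(a),0]);Z=np.array([0,0,1.])
for P in((70,34),(40,45)):
  for th in(0,10,15,20,25,30):
    r=np.radians(th);dx,dz=P[0]-14,P[1]-40;w=t6+[0,0,57.7]+X*(dx*np.cos(r)-dz*np.sin(r))+Z*(dx*np.sin(r)+dz*np.cos(r))
    print(P,th,proj(c5,w)[0]-proj(c5,t6+[0,0,57.7])[0])
E
```

```text
lvl iron 158 [298.6 302.7] rel grip [-22.8  12.2]
lvl iron 51 [328.4 326.2] rel grip [ 7.  35.8]
lvl iron 46 [326.9 296.6] rel grip [5.5 6.2]
lvl shav 594 [295.4 297.6] rel grip [-26.    7.2]
lvl shav 7 [280. 326.] rel grip [-41.4  35.6]
lvl shav 4 [284.5 285.5] rel grip [-36.9  -4.9]
now iron 66 [305.7 315.6] rel grip [-20.7   1.2]
now iron 29 [331.5 321.8] rel grip [5.1 7.3]
now iron 11 [312.6 304.7] rel grip [-13.8  -9.7]
now shav 833 [294.2 303.7] rel grip [-32.2 -10.7]
now shav 25 [326.2 305.2] rel grip [-0.2 -9.2]
now shav 6 [280.  326.5] rel grip [-46.4  12.1]
(70, 34) 0 [-23.7  15.3]
(70, 34) 10 [-23.8  10.9]
(70, 34) 15 [-23.5   8.5]
(70, 34) 20 [-23.1   6. ]
(70, 34) 25 [-22.5   3.5]
(70, 34) 30 [-21.7   1. ]
(40, 45) 0 [-10.7   3.4]
(40, 45) 10 [-10.1   1.1]
(40, 45) 15 [-9.7 -0. ]
(40, 45) 20 [-9.3 -1.2]
(40, 45) 25 [-8.7 -2.4]
(40, 45) 30 [-8.1 -3.5]
```

Call:
jog_arm(
  steps=[0,0,1.5,0,-1,0,0,3,0,-1,0,0,3,0,-1,-6,0,2,0,-1,-12,0,0,0,-1,-18,0,-1,0,-1,-24,0,-1,0,-1,-30,0,-1,0,-1,-30,0,-1,0,-1],
)

```text
t: 15.2
tcp_pos: [527.9, -152.4, 25.1]
tool_rot: [3.142, -0.0, -2.918]
wrist_force: [0.3, 0.9, -7.6]
grip_width: 0.474
gripper_force: 61.4
```

```bash
cat > chk.py <<'E'
from h import *
import sys
np.set_printoptions(precision=1,suppress=True)
c=capture("scene");s=get_state();t=s["tcp_pos"];a=np.radians(192.8);X=np.array([np.cos(a),np.sin(a)])
d=t[:2]-[554.5,-132];print("grip till x,y,z",d@X,d@[-X[1],X[0]],t[2]+57.7,"force till",s["wrist_force"][:2]@X,s["wrist_force"][:2]@[-X[1],X[0]],s["wrist_force"][2],s["wrist_torque"])
p0=proj(c,t+[0,0,57.7])[0];x,y=int(p0[0])-34,int(p0[1])-22
h=cv2.cvtColor(c["image"],cv2.COLOR_RGB2HSV)[y:y+45,x:x+34];m=(h[:,:,1]<45)&(h[:,:,2]>130)
n,l,st,ce=cv2.connectedComponentsWithStats(m.astype(np.uint8))
for i in np.argsort(-st[1:,4])[:2]+1: print("iron",st[i,4],"rel",ce[i]+[x,y]-p0)
E
python3 chk.py
```

```text
grip till x,y,z 30.91794517687992 13.890157376250738 82.77443638368382 force till -0.2403534435097078 0.39148702650835887 -7.308718250045686 [-0.1  0.   0. ]
iron 48 rel [-19.9  -1.7]
iron 13 rel [-12.5  -9.8]
```

Call:
jog_arm(
  steps=[-6,0,-1,0,-1,-12,0,-1,0,-1,-18,0,-1,0,-1,-24,0,-1,0,-1,-29,0,-1,0,-1,-33,0,-1,0,-1,-33,0,-1,0,-1],
)

```text
t: 16.12
tcp_pos: [546.5, -146.3, 24.6]
tool_rot: [3.135, -0.024, -2.917]
wrist_force: [-38.7, -18.1, 15.9]
grip_width: 0.475
gripper_force: 63.9
```

```bash
python3 chk.py
```

```text
grip till x,y,z 11.000001996675827 12.184216857673645 82.34849426362423 force till 42.07028957991656 7.460432314302068 15.211246248155646 [-3.4  6.2 -0.3]
iron 41 rel [-18.5  -2.8]
iron 12 rel [-11.7  -9.7]
```

```bash
python3 - <<'E'
from h import *
c=capture("scene");np.savez("pics/scene7.npz",**c);t=capture("top");np.savez("pics/top7.npz",**t)
a=cv2.resize(c["image"][255:365,275:400],(682,600),interpolation=cv2.INTER_CUBIC)
a=cv2.convertScaleAbs(a,alpha=1.6,beta=10)
cv2.imwrite("pics/p7.png",a[:,:,::-1])
E
```

```text
(no output)
```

View pics/p7.png

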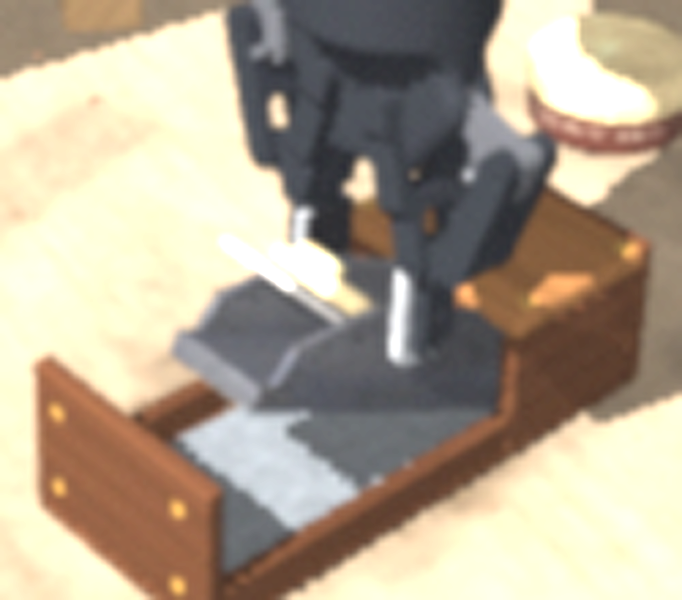

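The toe is under the deck. The near sole edge runs from the heel at scene (322.3,330.1) to the deck face at (366.6,330.1). The cheek's top line meets the deck edge at about (366.6,316.4). I'll compute the pitch and clearances from these.

```bash
python3 - <<'E'
from h import *
np.set_printoptions(precision=1,suppress=True)
c=load("scene",7)
a=np.radians(192.8);X=np.array([np.cos(a),np.sin(a),0]);Y=np.array([-X[1],X[0],0]);O=np.array([554.5,-132,0])
C=-c["R"].T@c["t"]
def onY(uv,y):
    d=c["R"].T@np.linalg.inv(c["K"])@np.array([*uv,1.]);k=(y-(C-O)@Y)/(d@Y);P=C+k*d-O;return P@X,P@Y,P[2]
for n,uv,y in(("heel near",(322.3,330.1),34),("sole at deck",(366.6,330.1),34),("cheektop at deck",(366.6,316.4),34),("deck edge near",(275+518/5.456,255+335/5.456),46),("heel far",(307.6,318.8),-8),("heel top of sole near",(275+290/5.456,255+348/5.456),34),("tip of near finger",(275+403/5.456,255+360/5.456),40),("endboard near top",(275+218/5.456,255+495/5.456),46)):print(n,onY(uv,y))
E
```

```text
heel near (np.float64(77.94477250498642), np.float64(34.0), np.float64(73.76937271690474))
sole at deck (np.float64(-42.99135390356202), np.float64(34.00000000000015), np.float64(11.01280837384843))
cheektop at deck (np.float64(-39.5586356394633), np.float64(33.99999999999995), np.float64(46.5500108787769))
deck edge near (np.float64(-35.21207509715189), np.float64(45.999999999999986), np.float64(55.540244137995614))
heel far (np.float64(76.52072817003952), np.float64(-7.999999999999854), np.float64(73.55556136694935))
heel top of sole near (np.float64(64.4721546805083), np.float64(34.0), np.float64(91.9843509462425))
tip of near finger (np.float64(16.944955310185925), np.float64(39.99999999999993), np.float64(67.01075286128287))
endboard near top (np.float64(105.50544799324425), np.float64(46.000000000000036), np.float64(61.38468949214604))
```

Call:
jog_arm(
  steps=[12,0,1,0,-1,12,0,3,0,-1,13,0,5,0,-1,14,0,7,0,-1,15,0,9,0,-1,16.5,0,12,0,-1,17.5,0,15.5,0,-1,17.5,0,15.5,0,-1],
)

```text
t: 17.27
tcp_pos: [542.9, -149.2, 11.8]
tool_rot: [-3.141, -0.0, -2.918]
wrist_force: [-8.1, -1.5, 6.2]
grip_width: 0.475
gripper_force: 62.5
```

```bash
python3 chk.py
```

```text
grip till x,y,z 15.042468289367097 14.13929508582084 69.48779975669389 force till 7.940858321083954 -0.28949337474735826 5.02923410316939 [-0.2  0.9  0. ]
iron 84 rel [-19.    3.9]
iron 20 rel [-12.6  -7.8]
```

Call:
jog_arm(
  steps=[1.5,0,3.5,0,-1,3,0,7,0,-1,5,0,10.5,0,-1,6.5,0,14.5,0,-1,8.5,0,18.5,0,-1,10,0,22,0,-1,10,0,22,0,-1],
)

```text
t: 18.2
tcp_pos: [533.8, -151.3, -10.7]
tool_rot: [-3.141, 0.001, -2.918]
wrist_force: [-5.0, 0.2, -0.4]
grip_width: 0.477
gripper_force: 61.7
```

```bash
python3 chk.py
```

```text
grip till x,y,z 24.295003101554478 14.282803333534847 47.12133680232855 force till 3.95288430778763 0.7850417910897918 0.28908338672504313 [-0.   0.4  0.1]
iron 143 rel [-20.5  11.3]
iron 18 rel [-12.6  -7.6]
```

Call:
jog_arm(
  steps=[0,0,1.5,0,-1,-6,0,1.5,0,-1,-12,0,1.5,0,-1,-18,0,1.5,0,-1,-24,0,1.5,0,-1,-29,0,1.5,0,-1,-29,0,1.5,0,-1],
)

```text
t: 19.12
tcp_pos: [562.8, -144.8, -12.2]
tool_rot: [-3.141, 0.002, -2.918]
wrist_force: [-1.1, 1.7, -0.5]
grip_width: 0.477
gripper_force: 61.6
```

```bash
python3 chk.py
```

```text
grip till x,y,z -5.294843512546828 14.30159984282182 45.453745018702875 force till -0.28251898341748677 -1.1751028348084298 -1.5195404624404436 [ 0.3 -0.4  0.1]
iron 178 rel [-21.8  12. ]
iron 17 rel [-12.4  -6.9]
```

Call:
jog_arm(
  steps=[-2,0,0,0,-1,-4,0,0,0,-1,-5.5,0,0,0,-1,-5.5,0,0,0,-1],
)

```text
t: 19.68
tcp_pos: [565.6, -143.8, -12.3]
tool_rot: [3.141, -0.002, -2.918]
wrist_force: [-8.2, -2.0, 7.4]
grip_width: 0.48
gripper_force: 62.6
```

```bash
python3 chk.py
```

```text
grip till x,y,z -8.139286905359636 13.99545407231145 45.43527759813902 force till 8.054588568779593 0.004942002374837662 7.067158999538631 [-0.2  0.7 -0.1]
iron 191 rel [-22.2  12.1]
iron 13 rel [-12.2  -6.6]
```

Call:
jog_arm(
  steps=[-2,0,0,0,-1,-2,0,0,0,-1,0,0,0,0,1,0,0,0,0,1,0,0,0,0,1,0,0,0,0,1,0,0,-50,0,1,0,0,-100,0,1,0,0,-140,0,1,0,0,-140,0,1],
)

```text
t: 20.98
tcp_pos: [569.1, -144.3, 130.9]
tool_rot: [-3.138, 0.006, -2.918]
wrist_force: [-0.4, -0.1, -0.6]
grip_width: 1.003
gripper_force: 0.0
```

```bash
python3 - <<'E'
from h import *
np.set_printoptions(precision=1,suppress=True)
c=load("top")
m=mask(c,(10,108,140),(22,255,255),(265,190,310,258))
# arm top: use side-face lines; corners with z
px=np.array([(271,243),(295,253),(301,240),(288,195),(295,198),(277,220)],float)
zz=[22,22,22,64,64,64];loc=np.array([(64,-35),(64,35),(26,35),(-62,-35),(-62,-11),(14,-35)],float)
W=np.array([ray(c,p,z)[0][:2] for p,z in zip(px,zz)])
lm,wm=loc.mean(0),W.mean(0);U,S,V=np.linalg.svd((loc-lm).T@(W-wm));R=(U@V).T
if np.linalg.det(R)<0:print("refl")
t=wm-R@lm;print("yaw",np.degrees(np.arctan2(R[1,0],R[0,0])),"org",t);print("resid",W-(loc@R.T+t))
print("grip arm mid (-24,-23)",R@[-24,-23]+t,"scale",np.linalg.norm(W-wm)/np.linalg.norm(loc-lm))
s=get_state();print(s["t"],s["tcp_pos"],s["tool_rot"])
# caul: scene + top
t0=load("top");print("caul top corners z32",ray(t0,[(248.5,279.5),(263.5,285),(255.5,306.5),(244,291)],32))
E
```

```text
yaw 158.8465223274945 org [660.3 198.1]
resid [[-0.9 -3. ]
 [ 0.8  1.5]
 [-1.8  1.1]
 [-3.1 -0.8]
 [-1.4  4.4]
 [ 6.4 -3.3]]
grip arm mid (-24,-23) [691.  210.9] scale 0.9728955319821551
20.975 [ 569.1 -144.3  130.9] [-3.1  0.  -2.9]
caul top corners z32 [[520.4 302.5  32. ]
 [507.7 264.9  32. ]
 [454.5 283.   32. ]
 [491.8 312.7  32. ]]
```

```bash
python3 - <<'E'
from h import *
np.set_printoptions(precision=1,suppress=True)
c=load("top");s=load("scene")
q=lambda L:np.array([(195+u/2.963,180+v/2.964) for u,v in L])
h=cv2.cvtColor(c["image"],cv2.COLOR_RGB2HSV)
# left edge of arm, row by row (S jump), right edge of top face by V drop
L=[];R=[]
for v in range(197,222):
    m=(h[v,268:302,1]>105)&(h[v,268:302,2]>150);x=np.where(m)[0]+268
    L.append((x.min()-.5,v));R.append((x.max()+.5,v))
for n,E in(("L",L),("R",R)):
    w=ray(c,E,64)[:,:2].astype(np.float32);vx,vy,x0,y0=cv2.fitLine(w,cv2.DIST_HUBER,0,.01,.01).ravel();print(n,np.degrees(np.arctan2(vy,vx))%180,"y at x=690",y0+(690-x0)*vy/vx)
print("V across row 208",h[208,276:298,2],h[208,276:298,1])
A=ray(c,q([(277,47),(300,55),(268,140),(245,133)]),64)[:,:2];F=ray(c,q([(228,187),(300,216),(316,180)]),22)[:,:2]
print("arm",A,"len",np.linalg.norm(A[3]-A[0]),np.linalg.norm(A[1]-A[0]));print("foot",F,np.linalg.norm(F[1]-F[0]),np.linalg.norm(F[2]-F[1]))
W=np.vstack([A,F]);loc=np.array([(-62,-35),(-62,-11),(14,-11),(14,-35),(64,-35),(64,35),(26,35)],float)
lm,wm=loc.mean(0),W.mean(0);U,S,V=np.linalg.svd((loc-lm).T@(W-wm));Rm=(U@V).T;t=wm-Rm@lm
print("yaw",np.degrees(np.arctan2(Rm[1,0],Rm[0,0])),t,W-(loc@Rm.T+t));g=Rm@[-12,-23]+t;print("grip",g)
a=np.arctan2(Rm[1,0],Rm[0,0])
P=np.array([(-62,-11,64),(14,-11,64),(26,35,22),(64,35,22),(64,-35,22),(64,35,0)],float)
print("scene pred",proj(s,np.c_[P[:,:2]@Rm.T+t,P[:,2]]));qs=lambda L:np.array([(190+u/3.527,205+v/3.527) for u,v in L])
print("scene obs",qs([(499,78),(400,80),(386,158),(342,163),(335,132),(342,193)]))
yaw=np.degrees(a)%360;step((569.1,-144.3,130.9,192.8),(g[0],g[1],131,yaw))
E
```

```text
L 159.20856 y at x=690 222.93463
R 166.72255 y at x=690 194.38693
V across row 208 [110 110 111 111 111 111 130 190 196 196 197 199 202 204 206 209 191 136
 137 155 178 191] [ 83  83  83  83  83  87 116 127 129 128 128 129 129 129 129 129 129 129
 132 133  96  88]
arm [[725.6 206.3]
 [719.4 187.3]
 [649.2 211.5]
 [654.5 230.5]] len 75.07360845614691 19.985275580312848
foot [[612.2 248.4]
 [589.2 186.9]
 [619.8 174.3]] 65.61011991764337 33.14264191921808
yaw 159.69927957745793 [657.8 196. ] [[-2.5 -0.9]
 [-0.3  2.6]
 [ 0.7  0.4]
 [-2.3 -3.2]
 [ 2.3 -2.6]
 [ 3.5  1.6]
 [-1.5  2.1]]
grip [677.  213.4]
scene pred [[331.7 229.2]
 [303.3 230.6]
 [300.8 253.2]
 [286.1 254. ]
 [284.  241.7]
 [286.2 261.5]]
scene obs [[331.5 227.1]
 [303.4 227.7]
 [299.4 249.8]
 [287.  251.2]
 [285.  242.4]
 [287.  259.7]]
-> [-184.5  324.9   -0.1    0.6]
```

Call:
jog_arm(
  steps=[-186,324,0,0.583,1,-186,324,0,0.583,1,-186,324,0,0.583,1,-186,324,0,0.583,1,-186,324,0,0.583,1,-186,324,0,0.583,1,-186,324,0,0.583,1,-186,324,0,0.583,1,-186,324,60,0.583,1,-186,324,60,0.583,1,-186,324,60,0.583,1],
)

```text
t: 22.35
tcp_pos: [676.6, 212.3, 68.3]
tool_rot: [-3.142, 0.0, 2.78]
wrist_force: [-0.2, 0.1, -0.0]
grip_width: 0.997
gripper_force: 0.0
```

```bash
python3 - <<'E'
from h import *
np.set_printoptions(precision=1,suppress=True)
s=get_state();print(s["t"],s["tcp_pos"],np.degrees(s["tool_rot"]))
# is the plane still home? look at scene from now
c=capture("scene");np.savez("pics/scene8.npz",**c)
h=cv2.cvtColor(c["image"],cv2.COLOR_RGB2HSV);m=(h[:,:,1]<45)&(h[:,:,2]>150);m[:300]=0;m[345:]=0;m[:,:300]=0;m[:,345:]=0
n,l,st,ce=cv2.connectedComponentsWithStats(m.astype(np.uint8))
for i in np.argsort(-st[1:,4])[:3]+1:print(st[i],ce[i])
a=np.radians(192.8);X=np.array([np.cos(a),np.sin(a)]);Y=np.array([-X[1],X[0]])
print("iron pred",proj(c,np.r_[np.array([554.5,-132])+(-22.5+70)*X+14*Y,40]))
E
```

```text
22.35 [676.6 212.3  68.3] [-180.     0.   159.3]
[319 325  23  10 123] [328.8 329.3]
iron pred [[326.9 332.6]]
```

Call:
jog_arm(
  steps=[0,0,40,0,1,0,0,59,0,1,0,0,59,0,1,0,0,59,0,1,0,0,59,0,-1,0,0,59,0,-1,0,0,59,0,-1,0,0,59,0,-1,0,0,59,0,-1,0,0,59,0,-1],
  squeeze=32,
)

```text
t: 23.65
tcp_pos: [676.6, 213.7, 8.8]
tool_rot: [3.141, 0.001, 2.782]
wrist_force: [-0.5, 0.7, 4.6]
grip_width: 0.272
gripper_force: 33.2
```

```bash
python3 - <<'E'
from h import *
np.set_printoptions(precision=1,suppress=True)
s=load("scene",8);c=load("top")
P=np.array([(-62,-11,64),(14,-11,64),(26,35,22),(64,35,22),(64,-35,22),(64,35,0)],float)
L=np.array([(-62,-35,64),(-62,-11,64),(14,-35,64),(64,-35,22),(64,35,22),(26,35,22)],float)
a=np.radians(159.4);X=np.array([np.cos(a),np.sin(a)]);Y=np.array([-X[1],X[0]]);g=np.array([676.6,213.7])
W=lambda P,gx:np.c_[g+(P[:,:1]-gx)*X+(P[:,1:2]+23)*Y,P[:,2]]
os=np.array([(331.5,227.1),(303.4,227.7),(299.4,249.8),(287,251.2),(285,242.4),(287,259.7)])
ot=np.array([(288.5,195.9),(296.2,198.5),(277.7,224.9),(271.9,243.1),(296.2,252.9),(301.7,240.7)])
for gx in(-14,-10,-6):print(gx,"scene d",(os-proj(s,W(P,gx))).tolist());print("  top d",(ot-proj(c,W(L,gx))).tolist())
E
```

```text
-14 scene d [[0.7325341590675976, -2.1603520125453883], [1.0719690728845421, -2.926862805980676], [-0.27439950564274795, -3.3995184776973133], [2.0303034413296928, -2.806475319484605], [1.9487673653147226, 0.7862349417472956], [1.86148812300587, -1.7282512405419652]]
  top d [[0.7159381994548539, 0.1117266016484848], [-0.7465819118011154, -0.9472333691527979], [1.791594372460736, 0.10006184039201571], [1.5935049076410337, -1.702125633748949], [-0.021357720414926007, -2.3819023138961484], [-0.25765418320804656, -0.45911652490815413]]
-10 scene d [[-0.7506429356150193, -2.089085564579676], [-0.43722216077907206, -2.854346382345369], [-1.814648166154882, -3.3149935335936505], [0.4762480447140547, -2.7211926966843976], [0.4737514625538779, 0.8616006128842173], [0.32137503667365763, -1.6402677067068794]]
  top d [[0.09275271781467609, 1.6341391752393974], [-1.3689253454763843, 0.5769774155641016], [1.1648909985217415, 1.6310684580132602], [0.9866390733715207, -0.21867502878930623], [-0.6259163629715658, -0.8934764173113479], [-0.8605645065507588, 1.0252512029049399]]
-6 scene d [[-2.2324695395949448, -2.0178840074996742], [-1.9450272263276815, -2.781896563890342], [-3.3534541985645774, -3.2305477572651853], [-1.076345287484287, -2.635990308275126], [-0.9999480483681964, 0.936899023217876], [-1.2173020221350725, -1.5523662102087883]]
  top d [[-0.530248432722658, 3.156101436689056], [-1.9910845452045578, 2.100736984194043], [0.5383735185981777, 3.1616209453718227], [0.3799473209102189, 1.2643500426352432], [-1.2303011801292314, 0.5945215204168051], [-1.4633017148568683, 2.509192720776724]]
```

Call:
jog_arm(
  steps=[0,0,-50,0,-1,0,0,-100,0,-1,0,0,-110,0,-1,4,-60,-110,-0.1,-1,8,-120,-110,-0.2,-1,12,-180,-110,-0.3,-1,16,-240,-110,-0.4,-1,20,-290,-110,-0.5,-1,24.4,-330,-110,-0.583,-1,24.4,-360,-110,-0.583,-1,24.4,-360,-110,-0.583,-1,24.4,-360,-110,-0.583,-1,24.4,-360,-110,-0.583,-1],
)

```text
t: 25.28
tcp_pos: [526.7, -114.0, 117.9]
tool_rot: [3.141, -0.001, -2.917]
wrist_force: [1.1, -0.4, -1.1]
grip_width: 0.274
gripper_force: 32.6
```

```bash
python3 - <<'E'
from h import *
np.set_printoptions(precision=1,suppress=True)
s=get_state();t=s["tcp_pos"];print(s["t"],t,np.degrees(s["tool_rot"]),s["wrist_force"],s["grip_width"])
a=np.radians(192.8);X=np.array([np.cos(a),np.sin(a)]);Y=np.array([-X[1],X[0]]);d=t[:2]-[554.5,-132];print("till",d@X,d@Y)
c=capture("scene");np.savez("pics/scene9.npz",**c)
b=np.radians(np.degrees(s["tool_rot"][2]));X=np.array([np.cos(b),np.sin(b)]);Y=np.array([-X[1],X[0]])
z0=t[2]-8.8
P=np.array([(64,35,22),(64,-35,22),(64,35,0),(64,-35,0),(26,35,22),(26,35,0)],float)
pr=proj(c,np.c_[t[:2]+(P[:,:1]+11.5)*X+(P[:,1:2]+23)*Y,P[:,2]+z0]);print("pred",pr.tolist())
u0,v0=pr.min(0).astype(int)-8;u1,v1=pr.max(0).astype(int)+8
h=cv2.cvtColor(c["image"],cv2.COLOR_RGB2HSV)
m=mask(c,(10,100,90),(22,160,255),(u0,v0,u1,v1));k=cv2.findContours(m,0,2)[0];k=max(k,key=cv2.contourArea);print("roi",u0,v0,u1,v1,cv2.approxPolyDP(k,1.5,True)[:,0].tolist())
E
```

```text
25.275 [ 526.7 -114.   117.9] [ 180.    -0.  -167.2] [ 1.1 -0.4 -1.1] 0.2744086729188865
till 23.136362460042974 -23.754027505375287
pred [[313.9716956472762, 308.1697868614709], [288.2800557544829, 290.50732044430424], [313.83482419578615, 318.7181756409617], [288.47955393409774, 300.6720234580361], [330.4842595961604, 299.7704171406662], [330.1338693649804, 310.1215167924857]]
roi 280 282 338 326 [[337, 282], [310, 282], [290, 291], [290, 300], [314, 317], [328, 309], [329, 301], [321, 294], [336, 286]]
```

Call:
jog_arm(
  steps=[0,-0.5,30,0,-1,0,-0.5,45,0,-1,0,-0.5,60,0,-1,0,-0.5,70,0,-1,0,-0.5,78,0,-1,0,-0.5,85,0,-1,0,-0.5,91,0,-1,0,-0.5,91,0,-1],
)

```text
t: 26.32
tcp_pos: [526.4, -115.3, 27.0]
tool_rot: [3.141, -0.001, -2.918]
wrist_force: [1.0, 0.0, -1.2]
grip_width: 0.276
gripper_force: 32.5
```

Call:
jog_arm(
  steps=[0,0,4,0,-1,0,0,8,0,-1,0,0,10,0,-1,0,0,10,0,-1],
)

```text
t: 26.82
tcp_pos: [526.6, -115.3, 17.2]
tool_rot: [3.141, -0.0, -2.918]
wrist_force: [0.1, 0.0, -1.5]
grip_width: 0.272
gripper_force: 32.6
```

Call:
jog_arm(
  steps=[0,0,1.5,0,-1,0,0,3,0,-1,0,0,3,0,-1],
)

```text
t: 27.2
tcp_pos: [526.8, -115.4, 14.8]
tool_rot: [-3.141, 0.0, -2.918]
wrist_force: [-1.3, 0.5, 4.2]
grip_width: 0.27
gripper_force: 33.3
```

The block touched the floor at the expected height, 14.8. Release it, lift clear and check it, and check the caul estimate against the scene view at the same time.

Call:
jog_arm(
  steps=[0,0,-3,0,-0.2,0,0,-3,0,-0.2,0,0,-3,0,-0.2,0,0,-3,0,-0.2,0,0,-40,0,-0.2,0,0,-90,0,1,0,0,-120,0,1,0,0,-120,0,1],
)

```text
t: 28.2
tcp_pos: [528.5, -115.8, 136.7]
tool_rot: [-3.139, 0.005, -2.918]
wrist_force: [-0.2, -0.5, 0.3]
grip_width: 0.991
gripper_force: 0.0
```

```bash
python3 - <<'E'
from h import *
np.set_printoptions(precision=1,suppress=True)
s=get_state();print(s["t"],s["tcp_pos"],s["tool_rot"],s["grip_width"])
c=load("scene");tt=load("top")
for ctr in((487.4,292.7),(487.4,296.7)):
    a=np.radians(161.2);X=np.array([np.cos(a),np.sin(a)]);Y=np.array([-X[1],X[0]])
    P=np.array([(sx*27.5,sy*20,z) for sx in(-1,1) for sy in(-1,1) for z in(0,32)])
    W=np.c_[np.array(ctr)+P[:,:1]*X+P[:,1:2]*Y,P[:,2]];p=proj(c,W);print("scene u",p[:,0].min(),p[:,0].max(),"v",p[:,1].min(),p[:,1].max())
    q=proj(tt,W);print("top z32",q[1::2].tolist(),"z0",q[::2].tolist())
h=cv2.cvtColor(tt["image"],cv2.COLOR_RGB2HSV)
for v in(284,288,292,296):print(v,h[v,240:270,2],h[v,240:270,1])
d=capture("scene");np.savez("pics/scene10.npz",**d);m=mask(d,(10,100,60),(22,175,255),(285,285,375,345))
E
```

```text
28.2 [ 528.5 -115.8  136.7] [-3.1  0.  -2.9] 0.9906263801934367
scene u 224.58391700148977 246.67839947418688 v 237.48338194787584 256.40361199340674
top z32 [[248.36570567026178, 279.68861392250443], [263.48533746781055, 285.3098754863134], [240.5129751908617, 300.68801689575724], [255.65348489185195, 306.3482915626032]] z0 [[250.56599733168727, 279.3777091198442], [265.2937657475588, 284.85184796461], [242.9227985925512, 299.8279549870114], [257.67037955113847, 305.33909276735545]]
scene u 224.10109153205252 246.14699349542414 v 236.89153028531305 255.74673763419096
top z32 [[246.75272120592297, 279.64833698232394], [261.86911224225787, 285.2691230078883], [238.89726488534475, 300.64607562826785], [254.03452201596477, 306.30586866129363]] z0 [[248.99489796283532, 279.33850484830623], [263.71959210517446, 284.8121927112784], [241.34911310255848, 299.78717228553614], [256.09360887717554, 305.2978534543734]]
284 [108 108 108 113 157 180 175 199 199 206 203 206 208 204 208 209 209 206
 188 168 156 139 113 109 168 198 206 209 209 209] [ 85  85  85  99 161 163 141 124 126 124 127 126 125 129 128 126 126 125
 125 124 127 121 111  98  90  88  88  89  89  88]
288 [108 107 106 106 124 184 208 207 214 207 219 221 221 220 222 221 218 214
 216 218 215 212 150 161 199 207 208 207 207 207] [ 85  86  84  87 101 122 124 124 124 131 125 123 125 124 123 122 125 126
 126 126 126 124 119 100  88  87  87  87  87  87]
292 [107 106 106 111 121 141 206 219 212 219 218 221 223 220 221 223 226 225
 225 220 192 145 180 198 202 202 202 198 196 201] [ 86  87  89 108 120 123 124 125 130 123 127 123 122 123 125 122 120 122
 125 128 126 118  92  89  88  87  87  88  87  89]
296 [105 103 111 119 119 119 117 119 143 211 228 231 229 224 225 229 227 229
 224 174 153 197 206 206 204 203 205 201 199 197] [ 87  92 117 122 122 122 124 124 123 127 120 117 120 123 121 119 124 120
 121 123 108  89  87  87  86  87  87  86  86  87]
```

Call:
jog_arm(
  steps=[-52,409,0,-1.02,0.75,-52,409,0,-1.02,0.75,-52,409,0,-1.02,0.75,-52,409,0,-1.02,0.75,-52,409,0,-1.02,0.75,-52,409,0,-1.02,0.75,-52,409,0,-1.02,0.75,-52,409,0,-1.02,0.75,-52,409,60,-1.02,0.75,-52,409,60,-1.02,0.75,-52,409,100,-1.02,0.75,-52,409,100,-1.02,0.75,-52,409,100,-1.02,0.75],
  squeeze=28,
)

```text
t: 29.88
tcp_pos: [487.7, 294.9, 36.0]
tool_rot: [-3.141, 0.001, -1.899]
wrist_force: [0.3, 0.3, 1.6]
grip_width: 0.879
gripper_force: 0.0
```

```bash
python3 - <<'E'
from h import *
np.set_printoptions(precision=1,suppress=True)
s=get_state();t=s["tcp_pos"];print(t,np.degrees(s["tool_rot"]),s["grip_width"])
step((*t,np.degrees(s["tool_rot"][2])),(488,294.8,-32,251.2))
# top view of till now unobstructed: check packed objects
c=capture("top");np.savez("pics/top11.npz",**c)
a=np.radians(192.8);X=np.array([np.cos(a),np.sin(a)]);Y=np.array([-X[1],X[0]]);O=np.array([554.5,-132])
def T(uv,z): w=ray(c,uv,z)[:,:2]-O;return np.c_[w@X,w@Y]
h=cv2.cvtColor(c["image"],cv2.COLOR_RGB2HSV)
m=mask(c,(10,105,140),(22,150,255),(400,250,455,320));cv2.imwrite("pics/mm.png",m)
k=max(cv2.findContours(m,0,2)[0],key=cv2.contourArea);p=cv2.approxPolyDP(k,1.5,True)[:,0]
print(p.tolist());print("at z28",T(p,28).tolist());print("at z70",T(p,70).tolist())
E
```

```text
[487.7 294.9  36. ] [-179.9    0.1 -108.8] 0.8790616669149058
-> [ 0.  -0.3 68.  -0. ]
[[413, 262], [419, 291], [416, 292], [418, 301], [444, 297], [444, 292], [431, 295], [425, 294], [427, 286], [421, 261]]
at z28 [[-24.94238127446316, -24.814400763764887], [47.59510547995585, -25.218571830525875], [48.54313520009833, -32.92609864387214], [71.01582926844931, -32.71188772314969], [73.94507671947332, 31.596044134779053], [62.01037699792476, 34.17635722993392], [62.9303888262767, 1.5030590683453264], [57.65695763783172, -12.36270644499593], [39.48212499035723, -3.470167789117793], [-23.460593705842783, -5.046358422545075]]
at z70 [[-25.827370934239415, -31.71682983776001], [44.164354504789586, -32.10681619655], [45.07911236102608, -39.543841170410445], [66.76310919472522, -39.33714815387393], [69.58955235547562, 22.713845222702187], [58.073710499306, 25.20360015885325], [58.961433774151125, -6.323002380545056], [53.87307788565924, -19.702137724693344], [36.3361055768573, -11.121689849991443], [-24.397587889605187, -12.642562808106277]]
```

Call:
jog_arm(
  steps=[0,0,40,0,0.75,0,0,60,0,0.75,0,0,68,0,0.75,0,0,68,0,0.75,0,0,68,0,0.75,0,0,68,0,-1,0,0,68,0,-1,0,0,68,0,-1,0,0,68,0,-1,0,0,68,0,-1],
)

```text
t: 31.18
tcp_pos: [487.5, 295.4, -32.8]
tool_rot: [-3.141, 0.001, -1.898]
wrist_force: [-0.4, 0.1, 6.8]
grip_width: 0.635
gripper_force: 30.5
```

Call:
jog_arm(
  steps=[0,0,-50,0,-1,0,0,-100,0,-1,50,-15,-140,0.1,-1,100,-30,-140,0.25,-1,150,-45,-140,0.4,-1,200,-60,-140,0.55,-1,250,-80,-140,0.7,-1,300,-95,-140,0.85,-1,350,-110,-140,1.02,-1,390,-125,-140,1.02,-1,424,-134,-140,1.02,-1,424,-134,-140,1.02,-1,424,-134,-140,1.02,-1,424,-134,-140,1.02,-1],
)

```text
t: 32.92
tcp_pos: [477.2, -148.6, 106.3]
tool_rot: [3.141, -0.0, -2.917]
wrist_force: [-0.7, -0.1, -1.5]
grip_width: 0.637
gripper_force: 30.5
```

```bash
python3 - <<'E'
from h import *
np.set_printoptions(precision=1,suppress=True)
s=get_state();t=s["tcp_pos"];print(s["t"],t,np.degrees(s["tool_rot"]),s["grip_width"],s["wrist_force"])
a=np.radians(192.8);X=np.array([np.cos(a),np.sin(a)]);Y=np.array([-X[1],X[0]]);d=t[:2]-[554.5,-132];print("till",d@X,d@Y)
c=capture("scene");np.savez("pics/scene12.npz",**c);z0=t[2]+32.8
P=np.array([(sx*20,sy*27.5,z) for sx in(-1,1) for sy in(-1,1) for z in(0,32)],float)
pr=proj(c,np.c_[t[:2]+P[:,:1]*X+P[:,1:2]*Y,P[:,2]+z0]);print(np.c_[P,pr])
u0,v0=pr.min(0).astype(int)-8;u1,v1=pr.max(0).astype(int)+8
m=mask(c,(10,95,90),(22,175,255),(u0,v0,u1,v1));k=max(cv2.findContours(m,0,2)[0],key=cv2.contourArea);print((u0,v0,u1,v1),cv2.approxPolyDP(k,1.5,True)[:,0].tolist())
E
```

```text
32.925 [ 477.2 -148.6  106.3] [ 180.    -0.  -167.1] 0.6367826091069949 [-0.7 -0.1 -1.5]
till 79.03654849811127 -0.9729395207954745
[[-20.  -27.5   0.  307.8 280.7]
 [-20.  -27.5  32.  307.9 265.6]
 [-20.   27.5   0.  328.2 293.7]
 [-20.   27.5  32.  328.7 278.1]
 [ 20.  -27.5   0.  290.6 288.5]
 [ 20.  -27.5  32.  290.3 273.1]
 [ 20.   27.5   0.  310.8 302.3]
 [ 20.   27.5  32.  310.9 286.3]]
(np.int64(282), np.int64(257), np.int64(336), np.int64(310)) [[307, 267], [291, 274], [291, 287], [312, 301], [318, 297], [314, 294], [316, 275], [312, 269]]
```

Call:
jog_arm(
  steps=[0,0,40,0,-1,0,0,65,0,-1,0,0,80,0,-1,0,0,92,0,-1,0,0,100,0,-1,0,0,106,0,-1,0,0,106,0,-1],
)

```text
t: 33.85
tcp_pos: [477.3, -149.6, 0.2]
tool_rot: [3.142, -0.0, -2.918]
wrist_force: [-0.7, -0.0, -0.6]
grip_width: 0.636
gripper_force: 30.5
```

Call:
jog_arm(
  steps=[0,0,2.5,0,-1,0,0,4.5,0,-1,0,0,4.5,0,-1],
)

```text
t: 34.22
tcp_pos: [477.3, -149.6, -4.2]
tool_rot: [-3.142, -0.0, -2.918]
wrist_force: [-0.1, -0.9, -0.7]
grip_width: 0.639
gripper_force: 30.5
```

Call:
jog_arm(
  steps=[0,0,0.8,0,-1,0,0,1.2,0,-1,0,0,1.2,0,-1],
)

```text
t: 34.6
tcp_pos: [477.4, -149.6, -4.8]
tool_rot: [-3.141, 0.0, -2.918]
wrist_force: [-2.9, 0.4, 7.5]
grip_width: 0.636
gripper_force: 31.3
```

Contact at -4.8, exactly the height for the caul resting on the foot. Release and rise.

Call:
jog_arm(
  steps=[0,0,-0.5,0,0.8,0,0,-0.5,0,0.8,0,0,-0.5,0,0.8,0,0,-0.5,0,0.8,0,0,-40,0,0.8,0,0,-90,0,0.8,0,0,-140,0,0.8,0,150,-150,0,0.8,0,250,-150,0,0.8,0,250,-150,0,0.8,0,250,-150,0,0.8,0,250,-150,0,0.8,0,250,-150,0,0.8],
)

```text
t: 36.22
tcp_pos: [422.0, 94.3, 144.6]
tool_rot: [-3.141, 0.0, -2.917]
wrist_force: [-0.3, 0.3, -0.3]
grip_width: 0.903
gripper_force: 0.0
```

```bash
python3 - <<'E'
from h import *
np.set_printoptions(precision=1,suppress=True)
s=get_state();print(s["t"],s["tcp_pos"],s["wrist_force"],s["grip_width"])
a=np.radians(192.8);X=np.array([np.cos(a),np.sin(a)]);Y=np.array([-X[1],X[0]]);O=np.array([554.5,-132])
tw=lambda P:np.c_[O+P[:,:1]*X+P[:,1:2]*Y,P[:,2]]
for n in("top","scene"):
    c=capture(n);np.savez(f"pics/{n}13.npz",**c)
    C=np.array([(78.5+sx*20,sy*27.5,60) for sx,sy in((-1,-1),(-1,1),(1,1),(1,-1))],float)
    A=np.array([(-28,-35,70),(-28,-11,70),(48,-11,70),(48,-35,70)],float)
    I=np.array([(47.5,14,46)],float)
    for k,P in(("caul",C),("arm",A)):
        p=proj(c,tw(P));q=np.zeros((480,640),np.uint8);cv2.fillPoly(q,[np.round(p).astype(int)],255);q=cv2.dilate(q,np.ones((7,7)))
        h=cv2.cvtColor(c["image"],cv2.COLOR_RGB2HSV);m=cv2.inRange(h,(10,95,150),(22,150,255))&q
        r=max(cv2.findContours(m,0,2)[0],key=cv2.contourArea)
        w=ray(c,r[:,0],P[0,2])[:,:2]-O;w=np.c_[w@X,w@Y]
        print(n,k,"till x",w[:,0].min(),w[:,0].max(),"y",w[:,1].min(),w[:,1].max(),"area px",(m>0).sum(),"exp",cv2.contourArea(p.astype(np.float32)))
    for k in("wax","offc"):
        b=load(n,0);roi=dict(top=dict(wax=(350,160,388,200),offc=(205,180,260,232)),scene=dict(wax=(368,255,405,285),offc=(276,210,322,234)))[n][k]
        x0,y0,x1,y1=roi;d=cv2.absdiff(b["image"],c["image"])[y0:y1,x0:x1].max(2);print(n,k,"changed px",(d>30).sum(),"of",d.size)
E
```

```text
36.225 [422.   94.3 144.6] [-0.3  0.3 -0.3] 0.9027553774457868
top caul till x 58.997718165182846 99.38022165259248 y -27.241349363273805 27.33997089006294 area px 395 exp 390.26511228038
top arm till x -26.274775866631064 47.86632476898825 y -33.63779645072144 -11.137568050346445 area px 342 exp 325.64950944669545
top wax changed px 0 of 1520
top offc changed px 1799 of 2860
scene caul till x 47.137581688321525 101.13587824884272 y -31.218824757746923 35.458947990491914 area px 490 exp 411.6100598843768
scene arm till x -41.31793985014894 59.70249865575456 y -37.97398391598362 -3.1819284442630753 area px 350 exp 278.31630478054285
scene wax changed px 0 of 1110
scene offc changed px 884 of 1104
```

The caul (x 59..99, y ±27) and the arm (x -26..48, y -34..-11) are where they should be. The offcut's pixels changed, perhaps from the arm's shadow, so I'll check its edges before handing in.

```bash
python3 - <<'E'
from h import *
np.set_printoptions(precision=1,suppress=True)
for k in(0,11,13):
    c=load("top",k);h=cv2.cvtColor(c["image"],cv2.COLOR_RGB2HSV)[178:236,203:262]
    print(k,"mean V",h[:,:,2].mean())
    g=cv2.Canny(cv2.equalizeHist(cv2.cvtColor(c["image"],cv2.COLOR_RGB2GRAY)[178:236,203:262]),80,160)
    m=cv2.inRange(h,(8,93,40),(24,160,255));n,l,st,ce=cv2.connectedComponentsWithStats(m);i=1+np.argmax(st[1:,4]);print(st[i],ce[i]+[203,178])
for k in(0,13):
    c=load("scene",k);h=cv2.cvtColor(c["image"],cv2.COLOR_RGB2HSV)[200:245,265:335];m=cv2.inRange(h,(8,85,40),(24,170,255));n,l,st,ce=cv2.connectedComponentsWithStats(m);i=1+np.argmax(st[1:,4]);print("scene",k,st[i],ce[i]+[265,200],h[:,:,2].mean())
E
```

```text
0 mean V 178.12857977790765
[  6   5  47  47 885] [233.5 204.8]
11 mean V 132.39742840444185
[   6    5   47   47 1001] [233.  206.9]
13 mean V 134.34950321449446
[   6    5   48   47 1025] [233.4 206.8]
scene 0 [  10    0   57   45 1229] [304.6 223. ] 152.36444444444444
scene 13 [ 10   0  40  15 402] [290.3 205.3] 130.17269841269842
```

The offcut's outline is unchanged and only its shading differs. Handing in.

```bash
python3 -c "
from bench import *
print(job_done())"
```

```text
the job is handed in; nothing more can be done
None
```

I packed the plane, corner block and caul in the till and let go of all three, then handed the job in at about 36 s; the final camera check put the block and caul in place with the wax tin and offcut unmoved, and the plane was last confirmed home before the block went in, but I have no verdict back.

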